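# Find a thermometer block's blind hole on the feeler pin and present it hole-up

## Task

Pick up the square aluminium thermometer block and find by feel which end has the blind thermometer hole: slip that end, held in the gripper, at least 20 mm on to the level feeler pin. Then draw it off the pin, turn the block so that the hole faces straight up, and finish while still holding it there, still, in the air more than 10 cm above the bench and away from the pin. Leave the other things on the bench where they stand.

Things in the scene. Friction and masses are not known exactly. Their poses are not given: they have to be found in the camera images.
- block_mid (a point): Centre (half-way up) of the aluminium thermometer block, a square bar 48 x 48 mm, 60 mm long, lying on a long side (this point 24 mm up). x axis: along the length, level at first. One end has a central blind hole 27 mm across, 36 mm deep; the other is plain. Where the bored end points varies; which sense of x it is is not told: feel for it on the pin, or look.
- block: The same block, about 0.35 kg; its origin is the middle of the long side it first lies on, 24 mm under block_mid, with the same axes. Apart from the hole its ends are alike (a thin groove 6 mm from each).
- pin_tip (a point): Centre of the free end of the feeler pin: a fixed level steel pin 12 mm across, 100 mm above the bench, sticking 64 mm out of a 22 mm collar, on an upright post whose top is 120 mm above the bench. The pin points along this frame's -y, so a block goes on to it moving along +y; z is up. The post's front face is 70 mm behind the tip.
- stand: The fixed stand of the pin (base plate 110 x 90 mm, 12 mm thick; post 30 mm wide in x); origin on the bench, 70 mm along +y behind the pin's tip and 100 mm below it; same axes.
- cup_mid (a point): Clear plastic sample cup, 68 mm across, 70 mm high; bystander; point half-way up.
- jar_mid (a point): Amber jar with black cap, 64 mm across, 75 mm high; bystander; point half-way up.
- weight_mid (a point): Steel knobbed weight, 50 mm across, 64 mm high; bystander; point half-way up.
- collar_mid (a point): Brass collar lying flat, 60 mm across, 14 mm high; bystander; point half-way up.
- handset_mid (a point): Black remote handset lying flat, 45 x 150 x 18 mm, long along its y; bystander; point at its middle.
- driver_mid (a point): Screwdriver lying along its x axis; bystander; point about 12 mm above the bench near its middle.
- sample_mid (a point): Amber sample bottle, 60 mm across, 130 mm high; bystander; point half-way up.
- cup: The bystander of cup_mid as a whole; origin under its centre.
- jar: The bystander of jar_mid as a whole; origin under its centre.
- weight: The bystander of weight_mid as a whole; origin under its centre.
- collar: The bystander of collar_mid as a whole; origin under its centre.
- handset: The bystander of handset_mid as a whole; origin under its centre.
- driver: The bystander of driver_mid as a whole; origin under its centre.
- sample: The bystander of sample_mid as a whole; origin under its centre.
Mind the look-alikes: they are no part of the job. Several things look just like the stand: the one meant starts farthest to the robot's right.

How it is judged:
On the way, in this order (a step that is already met when the one before it is completed fails the run):
1. the held block's bored end is at least 15 mm on to the feeler pin (y of block_mid in the frame of pin_tip between -0.015 and 0.012 m and x of block_mid in the frame of pin_tip between -0.014 and 0.014 m and z of block_mid in the frame of pin_tip between -0.014 and 0.014 m and angle between the x axis of block_mid and the y axis of pin_tip, either way round below 0.3 rad and contact force between the fingers and block above 1 N), for 0.1 s.
2. the block is drawn clear off the pin (distance between block_mid and pin_tip above 0.05 m), for 0.1 s.
At the end, for the whole second after the job is handed in: The block is in the gripper (finger force over 1 N), its bored end up within 15 degrees of vertical, its centre more than 100 mm above the bench and more than 60 mm from the pin's tip, at rest, touching neither the stand nor any bystander (angle between block_mid's own x axis and vertical below 0.26 rad and height (world z) of block_mid above 0.1 m and contact force between the fingers and block above 1 N and linear speed of block below 0.03 m/s and angular speed of block below 0.3 rad/s and distance between block_mid and pin_tip above 0.06 m and contact force between block and stand below 0.3 N and contact force between block and cup below 0.3 N and contact force between block and jar below 0.3 N and contact force between block and weight below 0.3 N and contact force between block and collar below 0.3 N and contact force between block and handset below 0.3 N and contact force between block and driver below 0.3 N and contact force between block and sample below 0.3 N); the arm keeps its last pose, push and grip.
It fails at once if a bystander is shifted by more than 30 mm (distance of any of cup_mid, jar_mid, weight_mid, collar_mid, handset_mid, driver_mid, sample_mid from where it was at the start of the episode above 0.03 m).
It also fails if it takes over 64 s, if anything falls off the work surface, if the arm or the gripper's body presses on something with over 40 N, if the wrist force passes 120 N, or if a joint passes its speed limit or range.

## Robot

A 7-joint arm with a two-finger parallel gripper is mounted at the origin on the work surface. World frame = base frame: x ahead of the robot, y to its left, z up, the work surface at z = 0. Lengths are in m, angles in rad, forces in N, time in s.
With the tool pointing down it reaches from about 0.4 to 0.85 m from the base axis. Payload 4.5 kg.
Tool frame: the origin (TCP) lies at the very end of the fingers, on their centre line; the grasp point (between the pads) lies 19 mm behind it (tcp_to_grasp is the z of the grasp point in the tool frame, in m); z points along the fingers, y is the line along which they close (so a half turn about z gives the same grasp; the last joint's range is limited). The gripper opens to 88 mm and grips with 3 to 60 N. Pads are 18 mm wide; open, the fingers measure 123 mm over their backs; the gripper's body (75 mm by 187 mm) begins 45 mm behind the grasp point.
Start: joints at [-1.109, 0.689, -0.195, 1.565, 0.157, 0.902, -0.215], TCP at [0.259, 0.569, 0.211] pointing down, gripper open.
Joint ranges: [-3.01, 3.01], [-0.46, 2.08], [-1.47, 1.51], [0.13, 2.56], [-1, 4.14], [0.04, 2.09], [-2.66, 2.66]. Speed limits (rad/s): [2.57, 2.57, 3.14, 3.14, 3.14, 3.14, 3.14].

## Interface

Orientations are given as a unit quaternion [x, y, z, w].
In Python, from plant import * gives the robot as it stands. The module is installed in compiled form; this text tells all that it offers.
- The arm moves only by the shell command python3 -m jog 'ROWS' [OPENING] [FORCE]. ROWS is JSON, a list that holds one entry, the list of rows, each a list of 6 numbers: the shift along the tool's x, y, z in m, then the turn, a rotation vector about the tool's x, y, z in rad. In form: [[[dx, dy, dz, ax, ay, az], ...]]. A call has 1 to 12 rows; each row shifts and turns the commanded pose from where the row before left it, along the tool's axes as they then stand; what a row does not reach is not made up. A row lasts 1/8 s, in which the tool goes at most 62.5 mm and 10.7 degrees, less where a joint would pass 70% of its speed; a pose out of reach is approached as far as the arm can. A call with a gripper value outside its range is refused whole. OPENING is the finger opening in m, from 0 to 0.0881, set as the call begins (- or left out, the last holds). The fingers move at their own pace and stop on an object; FORCE is the grip in N (left out, the last holds). Time passes only in rows, so rows that do not move let the fingers close. It gives the time, the measured TCP pose, the force, the opening and the grip force at its end, in the units of the state.
- get_state(): the state, without advancing time (a new reading comes with each control period).
- snapshot(name): name is "side" or "top" or "wrist"; returns a dict with "frame" (400x640x3 uint8, red, green, blue), "mtx" (3x3 intrinsics, pixels), "xyz" and "orientation" of the camera in the world; the wrist camera has in their place "mount" (4x4, takes a point from camera to tool coordinates, whose origin is the TCP and whose axes are the flange's). Camera axes: x right, y down, z forward; pixel columns grow to the right and rows downward; lengths in m; the calibration is good to about 2 mm. A picture is of the moment at which its call begins: read the wrist's pose just before it. There is no depth.
- finish_job(): hands the job in; it is judged then, once.
The state is a dict: "clock": time; "q": joint angles; "qd": joint speeds; "joint_torque": joint torques, N m; "tool_pos": TCP position; "eef_rot": TCP orientation; "contact_force": force on the tool from outside, world axes, zero at the start; "moment": the same for the moment, N m; "opening": opening from 0.0 (shut) to 1.0 (fully open); "finger_force": force on a finger pad.
Only numpy, scipy, OpenCV 4.12 (cv2) and the standard library are available. Lean on these libraries where they do the work, as an engineer would, in place of code of your own. Each camera call takes 0.05 s, during which the arm holds its last target. There are 200 camera calls.

## Working session

There is one attempt and no reset: what is moved stays moved. The work goes in short steps, Python scripts to look and compute and a shell command to move; the robot and the scene stay as the last step left them, time stands still between calls to the robot, and variables do not carry over. Pictures are saved under pics/ and viewed, at most 10 in all, crops included, and the job is handed in when it is done.

```bash
mkdir -p pics; python3 - <<'E'
from plant import *
import cv2
s=get_state();print(s)
for n in("top","side"):
    d=snapshot(n);cv2.imwrite(f"pics/{n}0.png",d["frame"][:,:,::-1]);print(n,d["mtx"],d["xyz"],d["orientation"])
d=snapshot("wrist");print(d["mtx"],d["mount"])
E
```

```text
{'clock': 0.0, 'q': array([-1.10921446,  0.69002636, -0.19452627,  1.56633803,  0.15728746,
        0.90250108, -0.21510069]), 'qd': array([ 0.00069965, -0.00106688, -0.00083381,  0.00125779,  0.00012329,
        0.00029712, -0.00113489]), 'joint_torque': array([-7.66013250e-05, -5.27567697e+01, -1.26650132e+00, -1.53436553e+01,
       -5.24637464e-02,  6.34870099e-03,  1.75250370e-04]), 'tool_pos': array([0.25903634, 0.56803402, 0.20978555]), 'eef_rot': array([ 2.12222296e-01,  9.77220964e-01, -9.29813114e-04, -1.43175088e-04]), 'contact_force': array([-0.00571398, -0.7629886 , -0.49422686]), 'moment': array([-0.00556009,  0.04629808, -0.01801751]), 'finger_force': 0.0, 'opening': 0.9966697848360957}
top [[402.31029786   0.         313.32809799]
 [  0.         402.31029786 202.62934007]
 [  0.           0.           1.        ]] [0.3366548  0.07361898 1.26245123] [ 0.71144464 -0.69835689  0.0497403  -0.06058119]
side [[408.77394828   0.         316.9373126 ]
 [  0.         408.77394828 203.15414961]
 [  0.           0.           1.        ]] [ 0.38535884 -0.838847    0.82722616] [ 0.89804013 -0.06157854  0.03546639 -0.4341361 ]
[[334.01333543   0.         318.91565759]
 [  0.         334.01333543 204.319868  ]
 [  0.           0.           1.        ]] [[-1.30715731e-04 -9.50905751e-01 -3.09480589e-01  8.09181446e-02]
 [ 9.99999512e-01 -4.27510268e-04  8.91190966e-04  2.89567148e-04]
 [-9.79744744e-04 -3.09480322e-01  9.50905343e-01 -1.74003836e-01]
 [ 0.00000000e+00  0.00000000e+00  0.00000000e+00  1.00000000e+00]]
```

View pics/top0.png

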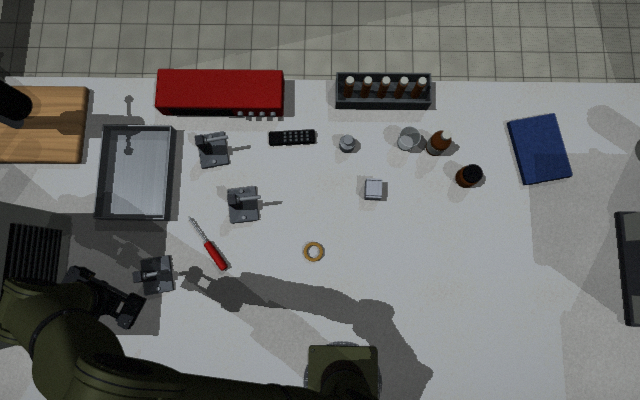

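View pics/side0.png

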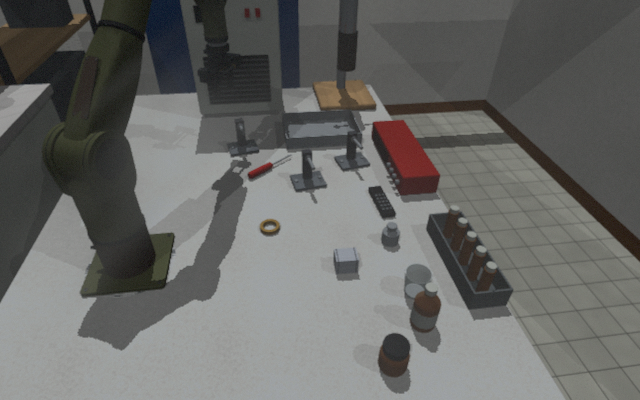

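```bash
python3 - <<'E'
import cv2,numpy as np
t=cv2.imread("pics/top0.png");s=cv2.imread("pics/side0.png")
def c(im,x,y,w,h,W,H):return cv2.resize(im[y:y+h,x:x+w],(W,H),interpolation=cv2.INTER_CUBIC)
a=np.hstack([c(t,220,178,70,52,400,297),c(t,350,168,70,52,400,297)])
b=np.hstack([c(s,280,140,60,45,400,300),c(s,320,235,60,45,400,300)])
cv2.imwrite("pics/crop1.png",np.vstack([a,b]))
E
```

```text
(no output)
```

View pics/crop1.png

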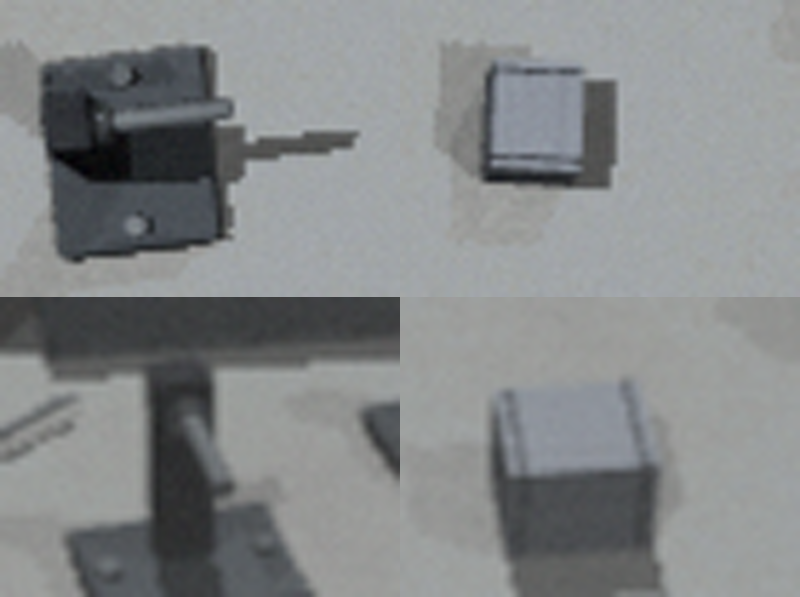

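```bash
cat > h.py <<'E'
import numpy as np
from scipy.spatial.transform import Rotation as R
C={"top":([402.31,313.33,202.63],[0.3366548,0.07361898,1.26245123],[0.71144464,-0.69835689,0.0497403,-0.06058119]),
"side":([408.774,316.937,203.154],[0.38535884,-0.838847,0.82722616],[0.89804013,-0.06157854,0.03546639,-0.4341361])}
WK=[334.01,318.92,204.32]
M=np.array([[-1.30715731e-04,-9.50905751e-01,-3.09480589e-01,8.09181446e-02],[9.99999512e-01,-4.27510268e-04,8.91190966e-04,2.89567148e-04],[-9.79744744e-04,-3.09480322e-01,9.50905343e-01,-1.74003836e-01],[0,0,0,1]])
def plane(o,d,z): return o+d*(z-o[2])/d[2]
def ray(c,u,v):
    (f,cx,cy),o,q=C[c]; return np.array(o),R.from_quat(q).apply([(u-cx)/f,(v-cy)/f,1])
def wray(p,q,u,v):
    f,cx,cy=WK; r=R.from_quat(q); return np.array(p)+r.apply(M[:3,3]), r.apply(M[:3,:3]@[(u-cx)/f,(v-cy)/f,1])
def tri(rs):
    A=0;b=0
    for o,d in rs:
        d=d/np.linalg.norm(d);P=np.eye(3)-np.outer(d,d);A=A+P;b=b+P@o
    return np.linalg.solve(A,b)
E
python3 - <<'E'
from h import *
np.set_printoptions(precision=4,suppress=True)
k=70/400
T=lambda x,y:(220+x*k-.4,178+y*52/297-.4)
B=lambda x,y:(350+(x-400)*k-.4,168+y*52/297-.4)
S=lambda x,y:(280+x*.15-.4,140+(y-297)*.15-.4)
SB=lambda x,y:(320+(x-400)*.15-.4,235+(y-297)*.15-.4)
print("tip",plane(*ray("top",*T(230,106)),.1),plane(*ray("side",*S(222,485)),.1),tri([ray("top",*T(230,106)),ray("side",*S(222,485))]))
print("root",plane(*ray("top",*T(112,119)),.1))
for p in((42,65),(212,47),(228,237),(62,260)):print("base",plane(*ray("top",*T(*p)),.012))
for p in((490,62),(583,62),(580,166),(488,164)):print("blk top",plane(*ray("top",*B(*p)),.048))
for p in((493,397),(640,381),(658,467),(507,475)):print("blk side",plane(*ray("side",*SB(*p)),.048))
for n,u,v in (("cup",409,140),("bottle",440,143),("jar",469,176),("weight",347,143),("collar",314,252),("handset",292,137),("driver",210,245)):print(n,plane(*ray("top",u,v),.04))
from plant import *
s=get_state();print(R.from_quat(s["eef_rot"]).as_matrix())
E
```

```text
tip [0.536  0.2508 0.1   ] [0.5357 0.253  0.1   ] [0.5356 0.2506 0.1017]
root [0.5282 0.3113 0.1   ]
base [0.5724 0.3698 0.012 ]
base [0.5842 0.2756 0.012 ]
base [0.4782 0.2624 0.012 ]
base [0.4639 0.353  0.012 ]
blk top [ 0.6059 -0.0645  0.048 ]
blk top [ 0.6067 -0.1145  0.048 ]
blk top [ 0.5498 -0.1126  0.048 ]
blk top [ 0.55   -0.0634  0.048 ]
blk side [ 0.5483 -0.0701  0.048 ]
blk side [ 0.6091 -0.0689  0.048 ]
blk side [ 0.6059 -0.1167  0.048 ]
blk side [ 0.5463 -0.1131  0.048 ]
cup [ 0.7335 -0.2024  0.04  ]
bottle [ 0.7252 -0.2991  0.04  ]
jar [ 0.6207 -0.3853  0.04  ]
weight [ 0.7207 -0.0079  0.04  ]
collar [0.3782 0.0893 0.04  ]
handset [0.7377 0.1658 0.04  ]
driver [0.3933 0.4055 0.04  ]
[[-0.9099  0.4149 -0.0005]
 [ 0.4149  0.9099 -0.0013]
 [-0.0001 -0.0014 -1.    ]]
```

```bash
python3 -m jog '[[[-0.035,-0.044,-0.002,0,0,0],[-0.035,-0.044,-0.002,0,0,0],[-0.035,-0.044,-0.002,0,0,0],[-0.035,-0.044,-0.002,0,0,0],[-0.035,-0.044,-0.002,0,0,0],[-0.035,-0.044,-0.002,0,0,0],[-0.035,-0.044,-0.002,0,0,0],[-0.035,-0.044,-0.002,0,0,0],[-0.035,-0.044,-0.002,0,0,0],[-0.035,-0.044,-0.002,0,0,0],[-0.035,-0.044,0,0,0,0],[-0.035,-0.044,0,0,0,0]]]' && python3 -m jog '[[[0,0,0,0,0,-0.143],[0,0,0,0,0,-0.143],[0,0,0,0,0,-0.142],[0,0,0,0,0,0],[0,0,0,0,0,0]]]'
python3 - <<'E'
from plant import *
import cv2
s=get_state();print(s["tool_pos"].tolist(),s["eef_rot"].tolist(),s["q"])
d=snapshot("wrist");cv2.imwrite("pics/w1.png",d["frame"][:,:,::-1])
E
```

```text
clock: 1.65
tool_pos: [0.4227, -0.0877, 0.2307]
eef_rot: [0.212, 0.977, 0.0, 0.0]
contact_force: [1.8, 2.1, -0.2]
opening: 1.001
finger_force: 0.0
clock: 2.28
tool_pos: [0.4223, -0.086, 0.2306]
eef_rot: [0.001, 1.0, 0.0, -0.0]
contact_force: [0.2, 0.7, -0.7]
opening: 0.998
finger_force: 0.0
[0.4222928481325242, -0.08597241435479777, 0.23055133204388473] [0.001122777524844824, 0.9999993643757116, 4.7471392911259545e-05, -9.146184672309998e-05] [ 0.36276754  0.42908636 -0.38809841  2.08720701  0.25615742  0.67006369
  1.37288336]
```

View pics/w1.png

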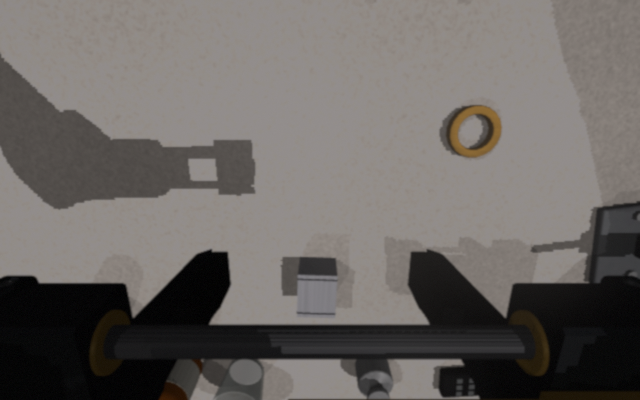

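```bash
python3 - <<'E'
import cv2
im=cv2.imread("pics/w1.png")[235:335,270:370]
im=cv2.convertScaleAbs(im,alpha=1.5)
cv2.imwrite("pics/w1c.png",cv2.resize(im,(600,600),interpolation=cv2.INTER_CUBIC))
print(im[20:45:2,28:66:3].mean(2).astype(int))
E
```

```text
[[207 204 192 193 196 201 198 195 197 197 192 197 204]
 [140 109 108 111 121 122 130 135 136 150 151 163 178]
 [116  72  71  72  74  75  74  76  76  75  76  75  88]
 [118  72  72  70  73  74  73  74  75  75  76  75  79]
 [111  72  71  69  70  72  74  73  73  74  74  75  75]
 [103  72  69  69  69  74  70  74  74  75  73  74  76]
 [ 99  70  71  69  68  69  73  72  72  73  73  75  76]
 [ 95  69  69  69  71  69  70  73  74  74  72  73  75]
 [ 89  69  69  69  69  69  71  72  73  73  75  74  75]
 [ 92  77  74  74  74  73  71  71  74  72  71  74  74]
 [166 164 162 152 149 148 136 134 134 125 124 118 114]
 [168 180 187 181 191 192 188 187 188 186 188 185 187]
 [125 124 129 124 121 134 125 131 134 134 150 145 158]]
```

View pics/w1c.png

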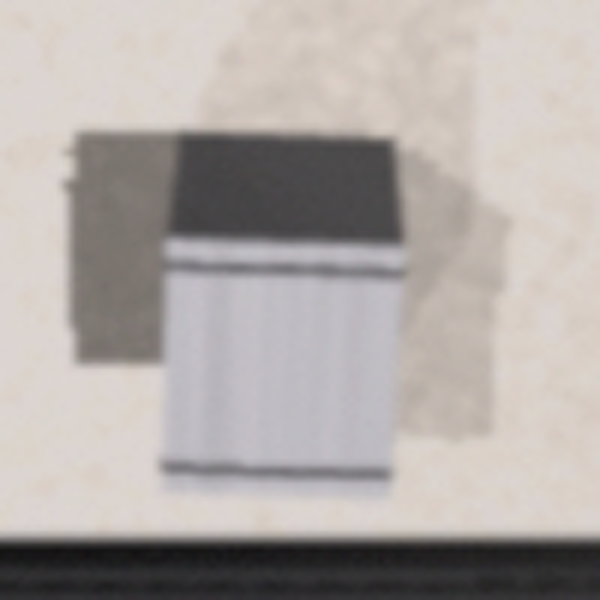

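```bash
python3 - <<'E'
from h import *
np.set_printoptions(precision=4,suppress=True)
p=[0.4222928481325242,-0.08597241435479777,0.23055133204388473];q=[0.001122777524844824,0.9999993643757116,4.7471392911259545e-05,-9.146184672309998e-05]
P=[plane(*wray(p,q,270+x/6-.4,235+y/6-.4),.048) for x,y in((165,240),(403,243),(392,492),(163,490))]
print(np.array(P),np.mean(P,0))
print(R.from_quat(q).as_matrix())
E
```

```text
[[ 0.5464 -0.1119  0.048 ]
 [ 0.5472 -0.0641  0.048 ]
 [ 0.6063 -0.0656  0.048 ]
 [ 0.6056 -0.1137  0.048 ]] [ 0.5764 -0.0888  0.048 ]
[[-1.      0.0022 -0.0002]
 [ 0.0022  1.      0.0001]
 [ 0.0002  0.0001 -1.    ]]
```

```bash
python3 -m jog '[[[-0.0385,-0.001,0.015,0,0,0.026],[-0.0385,-0.001,0.015,0,0,0],[-0.0385,-0.001,0.015,0,0,0],[-0.0385,0,0.015,0,0,0],[0,0,0.03,0,0,0],[0,0,0.04,0,0,0],[0,0,0.04,0,0,0],[0,0,0.03,0,0,0],[0,0,0.02,0,0,0],[0,0,0,0,0,0],[0,0,0,0,0,0]]]'
python3 - <<'E'
from plant import *
from h import *
s=get_state();print(s["q"])
np.set_printoptions(precision=3,suppress=True)
def f(q,sg):
    r=R.identity()
    for i,a in enumerate(q): r=r*R.from_euler('y' if i%2 else 'z',a*sg[i])
    return r
q0=[-1.10921446,0.69002636,-0.19452627,1.56633803,0.15728746,0.90250108,-0.21510069];r0=R.from_quat([0.2122223,0.977221,-.00093,-.000143])
q1=[0.36276754,0.42908636,-0.38809841,2.08720701,0.25615742,0.67006369,1.37288336];r1=R.from_quat([.001123,.99999936,.0000475,-.0000915])
import itertools
for a,b,c,d in itertools.product([1,-1],repeat=4):
    sg=[a,1,b,1,c,1,d]
    e=((f(q0,sg).inv()*r0).inv()*(f(q1,sg).inv()*r1)).magnitude()
    if e<.05: 
        t=f(q0,sg).inv()*r0
        print(sg,e,t.as_matrix())
        for q5 in(1.57,0,3.14): print(q5,(f([0,.7,0,1.57,q5,1.57,0],sg)*t).apply([0,0,1]))
E
```

```text
clock: 3.7
tool_pos: [0.5769, -0.0918, 0.0113]
eef_rot: [0.013, 1.0, -0.0, 0.001]
contact_force: [0.3, 0.0, 0.1]
opening: 0.998
finger_force: 0.0
[ 0.20098443  0.93245294 -0.21272601  1.81720125  0.41465606  0.4346513
  1.23807837]
[-1, 1, -1, 1, -1, 1, -1] 7.556730257162177e-07 [[ 0. -1.  0.]
 [ 1.  0. -0.]
 [ 0.  0.  1.]]
1.57 [ 0.    -1.    -0.001]
0 [-0.643 -0.    -0.766]
3.14 [ 0.644 -0.002  0.765]
```

```bash
python3 -m jog '[[[0,0.003,0.005,0,0,0],[0,0,0,0,0,0]]]' && python3 -m jog '[[[0,0,0,0,0,0],[0,0,0,0,0,0],[0,0,0,0,0,0],[0,0,0,0,0,0],[0,0,0,0,0,0],[0,0,0,0,0,0]]]' 0.03 45 && python3 -m jog '[[[0,0,0,0,0,0],[0,0,0,0,0,0],[0,0,-0.03,0,0,0],[0,0,-0.04,0,0,0],[0,0,-0.04,0,0,0],[0,0,0,0,0,0],[0,0,0,0,0,0]]]'
```

```text
clock: 3.95
tool_pos: [0.5766, -0.0884, 0.0059]
eef_rot: [0.013, 1.0, 0.0, 0.0]
contact_force: [0.5, 0.6, -0.2]
opening: 1.002
finger_force: 0.0
clock: 4.7
tool_pos: [0.5764, -0.089, 0.0056]
eef_rot: [0.013, 1.0, -0.0, 0.0]
contact_force: [-0.2, -0.2, 1.1]
opening: 0.541
finger_force: 45.0
clock: 5.58
tool_pos: [0.5751, -0.0889, 0.1143]
eef_rot: [0.013, 1.0, 0.0, -0.001]
contact_force: [-0.2, -0.7, -2.9]
opening: 0.539
finger_force: 45.0
```

```bash
python3 -m jog '[[[0.008,0.054,0,0,0,0],[0.008,0.054,0,0,0,0],[0.008,0.054,0,0,0,0],[0.008,0.054,0,0,0,0],[0.007,0.054,0,0,0,0],[0,0,0,0,0,0]]]' && python3 -m jog '[[[0,0,0,0,0,-0.172],[0,0,0,0,0,-0.172],[0,0,0,0,0,-0.172],[0,0,0,0,0,-0.172],[0,0,0,0,0,-0.172],[0,0,0,0,0,-0.172],[0,0,0,0,0,-0.172],[0,0,0,0,0,-0.172],[0,0,0,0,0,-0.172],[0,0,0,0,0,-0.172],[0,0,0.032,0,0,0],[0,0,0,0,0,0]]]'
python3 - <<'E'
from plant import *
import cv2,numpy as np
from h import *
s=get_state();print(s["tool_pos"],R.from_quat(s["eef_rot"]).as_matrix(),s["q"],s["moment"])
t=snapshot("top")["frame"][:,:,::-1];d=snapshot("side")["frame"][:,:,::-1];w=snapshot("wrist")["frame"][:,:,::-1]
cv2.imwrite("pics/t2.png",t);cv2.imwrite("pics/s2.png",d)
c=lambda im,x,y,w,h:cv2.resize(im[y:y+h,x:x+w],(400,300),interpolation=cv2.INTER_CUBIC)
cv2.imwrite("pics/m2.png",np.vstack([np.hstack([c(t,220,160,88,66),c(d,270,130,80,60)]),np.hstack([cv2.resize(w,(400,300)),c(w,220,200,200,150)])]))
E
```

```text
clock: 6.32
tool_pos: [0.5416, 0.1896, 0.1138]
eef_rot: [0.008, 1.0, 0.002, -0.002]
contact_force: [0.3, -1.4, -2.9]
opening: 0.541
finger_force: 45.0
clock: 7.82
tool_pos: [0.5418, 0.179, 0.0801]
eef_rot: [0.749, -0.662, -0.001, 0.004]
contact_force: [-1.1, 0.1, -4.0]
opening: 0.539
finger_force: 45.0
[0.54175296 0.17899604 0.08013326] [[ 0.12225321 -0.99247253 -0.00724108]
 [-0.99249274 -0.12222339 -0.00442827]
 [ 0.00350991  0.00772809 -0.99996398]] [-0.02360244  0.88615844 -0.66990475  1.81554871  0.79377086  0.74124356
  2.12794828] [ 0.09134886  0.10314272 -0.016817  ]
```

View pics/m2.png

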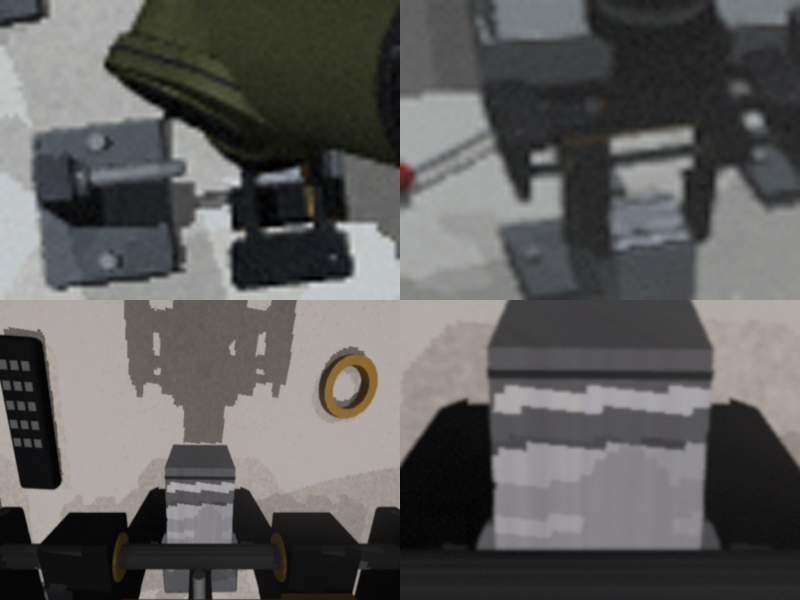

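```bash
python3 -m jog '[[[-0.01,-0.002,-0.002,0,0,0],[-0.015,0,0,0,0,0],[-0.01,0,0,0,0,0],[-0.004,0,0,0,0,0],[-0.004,0,0,0,0,0],[-0.004,0,0,0,0,0],[0,0,0,0,0,0]]]' && python3 -m jog '[[[-0.003,0,0,0,0,0],[0,0,0,0,0,0]]]'
```

```text
clock: 8.85
tool_pos: [0.5405, 0.2291, 0.0856]
eef_rot: [0.749, -0.662, -0.0, -0.0]
contact_force: [-0.6, -0.6, -3.5]
opening: 0.541
finger_force: 45.0
clock: 9.1
tool_pos: [0.5402, 0.2321, 0.0856]
eef_rot: [0.749, -0.662, -0.0, -0.0]
contact_force: [-0.3, -0.7, -3.1]
opening: 0.54
finger_force: 45.0
```

```bash
python3 -m jog '[[[0,0,0.003,0,0,0],[-0.003,0,0,0,0,0],[-0.004,0,0,0,0,0],[0,0,0,0,0,0]]]' && python3 -m jog '[[[-0.004,0,0,0,0,0],[-0.003,0,0,0,0,0],[0,0,0,0,0,0],[0,0,0,0,0,0]]]'
```

```text
clock: 9.6
tool_pos: [0.5392, 0.2397, 0.0828]
eef_rot: [0.75, -0.662, -0.0, -0.0]
contact_force: [-0.2, 0.2, -2.5]
opening: 0.539
finger_force: 45.0
clock: 10.1
tool_pos: [0.5385, 0.2456, 0.0826]
eef_rot: [0.749, -0.662, 0.0, 0.0]
contact_force: [-0.2, -0.3, -3.3]
opening: 0.537
finger_force: 45.0
```

```bash
python3 -m jog '[[[-0.004,0,0,0,0,0],[0,0,0,0,0,0]]]' && python3 -m jog '[[[-0.003,0,0,0,0,0],[0,0,0,0,0,0]]]' && python3 - <<'E'
from plant import *
import cv2,numpy as np
w=snapshot("wrist")["frame"][:,:,::-1];d=snapshot("side")["frame"][:,:,::-1];t=snapshot("top")["frame"][:,:,::-1]
c=lambda im,x,y,w,h:cv2.resize(im[y:y+h,x:x+w],(400,300),interpolation=cv2.INTER_CUBIC)
cv2.imwrite("pics/m3.png",np.vstack([np.hstack([c(t,220,160,88,66),c(d,270,130,80,60)]),np.hstack([cv2.resize(w,(400,300)),c(w,220,250,200,150)])]))
E
```

```text
clock: 10.35
tool_pos: [0.5379, 0.2504, 0.0827]
eef_rot: [0.75, -0.662, -0.0, -0.0]
contact_force: [-0.2, -0.2, -3.2]
opening: 0.539
finger_force: 45.0
clock: 10.6
tool_pos: [0.5375, 0.2532, 0.0827]
eef_rot: [0.75, -0.662, -0.0, -0.0]
contact_force: [0.2, -0.5, -3.1]
opening: 0.541
finger_force: 45.0
```

View pics/m3.png

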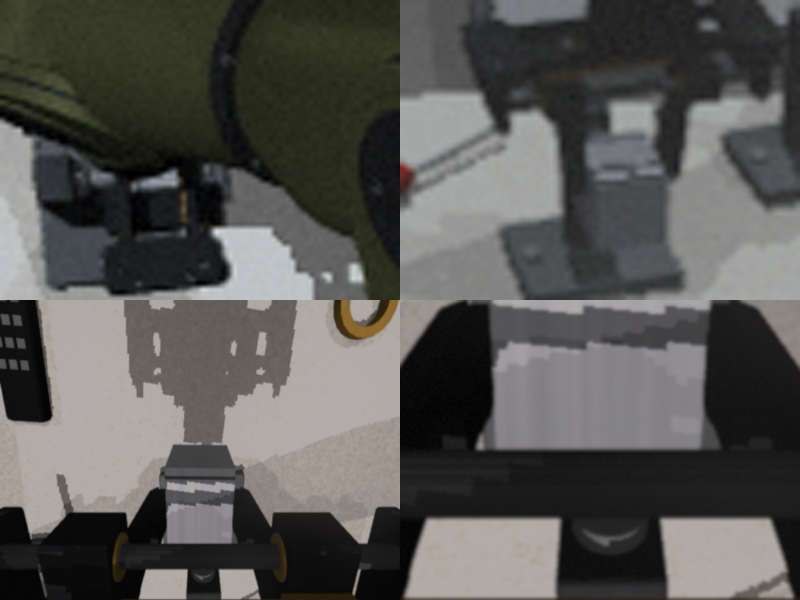

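```bash
python3 -m jog '[[[0.01,0,0,0,0,0],[0.02,0,0,0,0,0],[0.03,0,0,0,0,0],[0.03,0,0,0,0,0],[0.03,0,0,0,0,0],[0.03,0,0,0,0,0],[0,0,-0.05,0,0,0],[0,0,-0.05,0,0,0],[0,0,-0.05,0,0,0],[0,0,0,0,0,0]]]'
python3 - <<'E'
from plant import *
from h import *
from scipy.optimize import least_squares
np.set_printoptions(precision=4,suppress=True)
s=get_state();qn=s["q"];print(qn,s["tool_pos"])
T=np.array([[0,-1,0],[1,0,0],[0,0,1.]])
D=[([-1.10921446,0.69002636,-0.19452627,1.56633803,0.15728746,0.90250108,-0.21510069],[.25903634,.56803402,.20978555]),
([0.36276754,0.42908636,-0.38809841,2.08720701,0.25615742,0.67006369,1.37288336],[.42229,-.08597,.23055]),
([0.20098443,0.93245294,-0.21272601,1.81720125,0.41465606,0.4346513,1.23807837],[.5769,-.0918,.0113]),
([-0.02360244,0.88615844,-0.66990475,1.81554871,0.79377086,0.74124356,2.12794828],[.54175,.179,.08013]),(qn,s["tool_pos"])]
def fk(q,L):
    r=np.eye(3);p=np.zeros(3)
    for i,a in enumerate(q):
        if i in(1,3,5): p=p+r@[0,0,L[i//2]]
        r=r@R.from_euler('y' if i%2 else 'z',a if i%2 else -a).as_matrix()
    return p+r@[0,0,L[3]],r@T
f=lambda L:np.concatenate([fk(q,L)[0]-p for q,p in D])
o=least_squares(f,[.3,.4,.4,.3]);L=o.x;print("L",L,np.abs(o.fun).max())
lo=np.array([-3.01,-.46,-1.47,.13,-1,.04,-2.66]);hi=np.array([3.01,2.08,1.51,2.56,4.14,2.09,2.66])
rng=np.random.default_rng(0)
def ok(pos,Rt):
    g=lambda q:(lambda p,r:np.concatenate([(p-pos)*5,R.from_matrix(Rt.T@r).as_rotvec()]))(*fk(q,L))
    best=None
    for k in range(12):
        x0=qn if k==0 else np.clip(qn+rng.normal(0,.8,7),lo+.1,hi-.1)
        r=least_squares(lambda q:np.concatenate([g(q),.003*(q-qn)]),np.clip(x0,lo+.05,hi-.05),bounds=(lo+.03,hi-.03))
        e=np.abs(g(r.x)).max();d=np.abs(r.x-qn).max()
        if e<.03 and (best is None or d<best[0]): best=(d,r.x)
    return best
# hole=-tool x up => tool x=(0,0,-1); tool z horizontal at yaw w
for pos in([.55,-.05,.3],[.55,-.05,.45],[.5,.1,.6]):
  for w in np.radians(range(-180,180,30)):
    z=np.array([np.cos(w),np.sin(w),0]);x=np.array([0,0,-1.]);Rt=np.c_[x,np.cross(z,x),z]
    b=ok(np.array(pos),Rt)
    if b: print(pos,round(np.degrees(w)),round(b[0],2),b[1])
E
```

```text
clock: 12.0
tool_pos: [0.5582, 0.1033, 0.2362]
eef_rot: [0.749, -0.663, 0.002, -0.003]
contact_force: [0.1, -0.1, -3.7]
opening: 0.542
finger_force: 45.0
[ 0.2111  0.6866 -0.8371  1.7004  0.5896  1.0169  2.4304] [0.5582 0.1033 0.2362]
L [1.2962 0.6166 0.2849 1.393 ] 0.03810352174630649
```

```bash
cat > k.py <<'E'
from plant import *
from h import *
from scipy.optimize import least_squares
np.set_printoptions(precision=4,suppress=True)
s=get_state();qn=s["q"]
T=np.array([[0,-1,0],[1,0,0],[0,0,1.]])
D=[([-1.10921446,0.69002636,-0.19452627,1.56633803,0.15728746,0.90250108,-0.21510069],[.25903634,.56803402,.20978555]),
([0.36276754,0.42908636,-0.38809841,2.08720701,0.25615742,0.67006369,1.37288336],[.42229,-.08597,.23055]),
([0.20098443,0.93245294,-0.21272601,1.81720125,0.41465606,0.4346513,1.23807837],[.5769,-.0918,.0113]),
([-0.02360244,0.88615844,-0.66990475,1.81554871,0.79377086,0.74124356,2.12794828],[.54175,.179,.08013]),([.2111,.6866,-.8371,1.7004,.5896,1.0169,2.4304],[.5582,.1033,.2362])]
def frames(q):
    r=np.eye(3);o=[r]
    for i,a in enumerate(q):
        r=r@R.from_euler('y' if i%2 else 'z',a if i%2 else -a).as_matrix();o.append(r)
    return o
# columns: base z; then offsets x,z in frame after joint2..: shoulder x(after q1), upper z, elbow x(after q3),(after q4), fore z, wrist x(after q5),(after q6), tool z
def cols(q):
    F=frames(q); return np.c_[F[0][:,2],F[3][:,2],F[5][:,2],F[7][:,2],F[1][:,0],F[3][:,0],F[4][:,0],F[5][:,0],F[6][:,0]]
A=np.vstack([cols(q) for q,_ in D]);b=np.concatenate([p for _,p in D])
lam=.003
pr=np.array([.35,.42,.4,.3,0,0,0,0,0])
X=pr+np.linalg.solve(A.T@A+lam**2*np.eye(9),A.T@(b-A@pr))
def fk(q): return cols(q)@X,frames(q)[7]@T
lo=np.array([-3.01,-.46,-1.47,.13,-1,.04,-2.66]);hi=np.array([3.01,2.08,1.51,2.56,4.14,2.09,2.66])
E
python3 - <<'E'
from k import *
print(X,np.abs(A@X-b).max())
A4=A[:,:4];x4=np.linalg.lstsq(A4,b,rcond=None);print(x4[0],(A4@x4[0]-b))
for q,p in D: print(np.linalg.norm(p))
E
```

```text
[ 0.4476  0.5527  0.3501  0.4371  0.0527  0.0049 -0.0041  0.0198  0.0485] 0.032221517719343784
[1.2916 0.6166 0.2849 1.3883] [-0.0381 -0.0008 -0.008  -0.0092  0.0295  0.01    0.0244  0.0289  0.001
  0.0052 -0.0003  0.0015 -0.0015 -0.0039 -0.0045]
0.6586140374352483
0.4887463426973137
0.5842675243413756
0.5761552563328742
0.6148565442442652
```

```bash
python3 - <<'E'
s=open("k.py").read()
s=s.replace("F[6][:,0]]","F[6][:,0],F[1][:,1],F[3][:,1],F[5][:,1]]").replace("pr=np.array([.35,.42,.4,.3,0,0,0,0,0])","pr=np.array([.317,.4,.4,.4,.05,0,0,0,0,0,0,0])").replace("np.eye(9)","np.eye(12)").replace("lam=.003","lam=.03")
open("k.py","w").write(s)
E
cat > plan.py <<'E'
from k import *
print(X,np.abs(A@X-b).max())
rng=np.random.default_rng(0)
def ok(pos,Rt):
    g=lambda q:(lambda p,r:np.concatenate([(p-pos)*5,R.from_matrix(Rt.T@r).as_rotvec()]))(*fk(q))
    best=None
    for k in range(6):
        x0=qn if k==0 else np.clip(qn+rng.normal(0,.8,7),lo+.1,hi-.1)
        r=least_squares(lambda q:np.concatenate([g(q),.003*(q-qn)]),np.clip(x0,lo+.05,hi-.05),bounds=(lo+.03,hi-.03),max_nfev=60)
        e=np.abs(g(r.x)).max();d=np.abs(r.x-qn).max()
        if e<.03 and (best is None or d<best[0]): best=(d,r.x)
    return best
for pos in([.55,-.05,.3],[.55,-.05,.5]):
  for w in np.radians(range(-180,180,30)):
    z=np.array([np.cos(w),np.sin(w),0]);x=np.array([0,0,-1.]);Rt=np.c_[x,np.cross(z,x),z]
    b_=ok(np.array(pos),Rt)
    if b_: print(pos,round(np.degrees(w)),round(b_[0],2),b_[1])
E
time python3 plan.py
```

```text
[ 0.3546  0.5619  0.3449  0.3612  0.0003 -0.0002 -0.0012  0.0006 -0.0003
 -0.0191 -0.0264 -0.0005] 0.00033307223617354276
[0.55, -0.05, 0.3] -120 3.03 [-0.6882  1.3659  0.7886  1.1471  0.4091  1.8463 -0.6026]
[0.55, -0.05, 0.3] -90 2.95 [-1.0838  1.4438  1.1305  1.6926  0.3497  1.0709 -0.5186]
[0.55, -0.05, 0.3] -60 4.11 [-0.5657  1.0338 -0.2499  2.1972  1.3795  1.7679 -1.6837]
[0.55, -0.05, 0.3] 30 2.75 [ 1.3305  1.5811 -1.44    2.5282  3.3371  0.6813 -0.1059]
[0.55, -0.05, 0.5] -120 2.88 [-0.6517  1.082   0.6873  1.0926  0.6988  2.0435 -0.4531]
[0.55, -0.05, 0.5] -60 3.64 [-0.4208  0.6299 -0.4694  2.1332  1.4106  1.9287 -1.207 ]
[0.55, -0.05, 0.5] 30 3.52 [ 1.4099  0.8884 -1.44    2.4475  3.7311  0.6667 -1.0945]
real	0m5.374s
user	0m5.912s
sys	0m0.052s
```

```bash
cat > sim.py <<'E'
from k import *
def err(q,p,Rt):
    a,r=fk(q); return np.concatenate([p-a,R.from_matrix(Rt@r.T).as_rotvec()])
def jac(q):
    e=1e-5;p,r=fk(q);J=np.zeros((6,7))
    for i in range(7):
        d=q.copy();d[i]+=e;a,b=fk(d);J[:3,i]=(a-p)/e;J[3:,i]=R.from_matrix(b@r.T).as_rotvec()/e
    return J
mid=(lo+hi)/2
def track(q,p,Rt,ns):
    for _ in range(15):
        J=jac(q);Ji=J.T@np.linalg.inv(J@J.T+1e-4*np.eye(6))
        dq=Ji@err(q,p,Rt)+ns*(np.eye(7)-Ji@J)@(mid-q)*.05
        q=np.clip(q+dq,lo+.02,hi-.02)
    return q
p0,R0=fk(qn)
for P in([.56,.0,.35],[.5,.05,.45],[.5,-.1,.35],[.6,-.1,.4],[.5,-.2,.4],[.5,.15,.45]):
  for w in(-45,-60,-90,-120):
    for ns in(0,1):
      q=qn.copy();P_=np.array(P);az=1.694-np.radians(w)
      for k in range(1,9): q=track(q,p0+(P_-p0)*k/8,R0,ns)
      m=0
      for k in range(1,25):
        Rt=R0@R.from_rotvec([0,0,az*k/24]).as_matrix();q=track(q,P_,Rt,ns);m=max(m,np.abs(err(q,P_,Rt)).max())
      for k in range(1,13):
        R2=Rt@R.from_rotvec([0,-np.pi/2*k/12,0]).as_matrix();q=track(q,P_,R2,ns)
      hz=-fk(q)[1][2,0]
      print(P,w,ns,"yawerr %.3f final tilt %.1f deg"%(m,np.degrees(np.arccos(min(1,hz)))),q)
E
time python3 sim.py
```

```text
[0.56, 0.0, 0.35] -45 0 yawerr 0.000 final tilt 0.4 deg [-0.8673  0.941   0.0882  2.3797  1.5512  1.4992 -1.7523]
[0.56, 0.0, 0.35] -45 1 yawerr 0.000 final tilt 0.4 deg [-0.743   0.9301 -0.1168  2.3725  1.526   1.6627 -1.7381]
[0.56, 0.0, 0.35] -60 0 yawerr 0.000 final tilt 0.4 deg [-0.8909  0.9427  0.1786  2.1069  1.2928  1.4609 -1.4434]
[0.56, 0.0, 0.35] -60 1 yawerr 0.000 final tilt 0.4 deg [-0.8075  0.9294  0.0399  2.1022  1.3072  1.5712 -1.463 ]
[0.56, 0.0, 0.35] -90 0 yawerr 0.000 final tilt 0.4 deg [-0.7744  1.0537  0.2594  1.5633  0.907   1.7267 -1.0176]
[0.56, 0.0, 0.35] -90 1 yawerr 0.000 final tilt 0.4 deg [-0.7436  1.0457  0.1981  1.5613  0.9309  1.7652 -1.0428]
[0.56, 0.0, 0.35] -120 0 yawerr 0.000 final tilt 1.1 deg [-0.6326  1.2594  0.5112  1.0183  0.5924  2.07   -0.6894]
[0.56, 0.0, 0.35] -120 1 yawerr 0.000 final tilt 2.6 deg [-0.601   1.2425  0.4123  1.0134  0.6428  2.07   -0.7395]
[0.5, 0.05, 0.45] -45 0 yawerr 0.000 final tilt 0.4 deg [-0.8058  0.6881 -0.3305  2.3507  1.3114  1.8095 -1.5073]
[0.5, 0.05, 0.45] -45 1 yawerr 0.014 final tilt 0.4 deg [-0.9306  0.6777
[... 3712 characters left out ...]
rr 0.000 final tilt 0.4 deg [-1.0285  0.7832 -0.0342  1.8647  1.1035  1.8345 -1.1529]
[0.5, 0.15, 0.45] -60 1 yawerr 0.005 final tilt 0.4 deg [-1.0591  0.7843  0.0178  1.8664  1.0951  1.8017 -1.1391]
[0.5, 0.15, 0.45] -90 0 yawerr 0.000 final tilt 0.5 deg [-0.945   0.9604  0.1801  1.3619  0.8496  2.07   -0.879 ]
[0.5, 0.15, 0.45] -90 1 yawerr 0.005 final tilt 0.4 deg [-0.9518  0.9617  0.1951  1.3623  0.8448  2.0665 -0.8724]
[0.5, 0.15, 0.45] -120 0 yawerr 0.000 final tilt 0.7 deg [-0.9548  1.4253  1.4119  0.8939  0.1848  2.07   -0.0473]
[0.5, 0.15, 0.45] -120 1 yawerr 0.004 final tilt 5.9 deg [-0.8806  1.2591  0.8326  0.8402  0.4716  2.07   -0.395 ]
real	0m40.102s
user	0m40.625s
sys	0m0.056s
```

```bash
python3 -m jog '[[[0.026,0.003,-0.028,0,0,0],[0.026,0.003,-0.028,0,0,0],[0.026,0.003,-0.028,0,0,0],[0.026,0.003,-0.028,0,0,0],[0,0,0,0,0,0.178],[0,0,0,0,0,0.178],[0,0,0,0,0,0.178],[0,0,0,0,0,0.178],[0,0,0,0,0,0.178],[0,0,0,0,0,0.178],[0,0,0,0,0,0.178],[0,0,0,0,0,0.178]]]' && python3 -m jog '[[[0,0,0,0,0,0.178],[0,0,0,0,0,0.178],[0,0,0,0,0,0.178],[0,0,0,0,0,0.178],[0,0,0,0,0,0.178],[0,0,0,0,0,0.178],[0,0,0,0,0,0.178],[0,0,0,0,0,0.178],[0,0,0,0,0,0],[0,0,0,0,0,0]]]'; python3 -c "
from plant import *
print(get_state()['q'])"
```

```text
clock: 13.5
tool_pos: [0.5555, -0.0029, 0.3424]
eef_rot: [-0.131, 0.991, -0.001, -0.002]
contact_force: [0.0, -0.1, -4.1]
opening: 0.541
finger_force: 45.0
clock: 14.75
tool_pos: [0.5562, -0.0016, 0.3436]
eef_rot: [0.545, 0.839, -0.001, -0.001]
contact_force: [0.1, 0.3, -3.4]
opening: 0.533
finger_force: 45.0
[ 0.09768995  0.464876   -0.28780581  1.57444088  0.14183196  1.12506506
  0.19644896]
```

```bash
python3 -m jog '[[[0,0,0,0,-0.157,0],[0,0,0,0,-0.157,0],[0,0,0,0,-0.157,0],[0,0,0,0,-0.157,0],[0,0,0,0,-0.157,0],[0,0,0,0,0,0]]]' && python3 -m jog '[[[0,0,0,0,-0.157,0],[0,0,0,0,-0.157,0],[0,0,0,0,-0.157,0],[0,0,0,0,-0.157,0],[0,0,0,0,-0.157,0],[0,0,0,0,0,0],[0,0,0,0,0,0],[0,0,0,0,0,0],[0,0,0,0,0,0]]]'; python3 - <<'E'
from plant import *
from h import *
import cv2
s=get_state();print(s["q"],s["qd"],R.from_quat(s["eef_rot"]).as_matrix())
t=snapshot("top")["frame"][:,:,::-1];d=snapshot("side")["frame"][:,:,::-1]
c=lambda im,x,y:cv2.resize(im[y:y+150,x:x+200],(400,300),interpolation=cv2.INTER_CUBIC)
cv2.imwrite("pics/f.png",np.hstack([c(t,240,120),c(d,220,100)]))
E
```

```text
clock: 15.5
tool_pos: [0.5561, 0.0034, 0.3418]
eef_rot: [0.5, 0.778, -0.208, 0.319]
contact_force: [-0.6, 0.2, -4.1]
opening: 0.54
finger_force: 45.0
clock: 16.62
tool_pos: [0.557, -0.0015, 0.3459]
eef_rot: [0.388, 0.593, -0.384, 0.592]
contact_force: [0.9, 0.9, -3.9]
opening: 0.543
finger_force: 45.0
[-0.87842485  0.94831004  0.21840664  2.01175718  1.20656127  1.46691975
 -1.33267953] [-0.00829983  0.01373819 -0.0026045   0.00267312  0.00092932  0.00341357
 -0.0053578 ] [[ 0.00163598  0.91483427  0.40382617]
 [ 0.0045058   0.40381586 -0.91482919]
 [-0.99998851  0.0033162  -0.00346142]]
```

View pics/f.png

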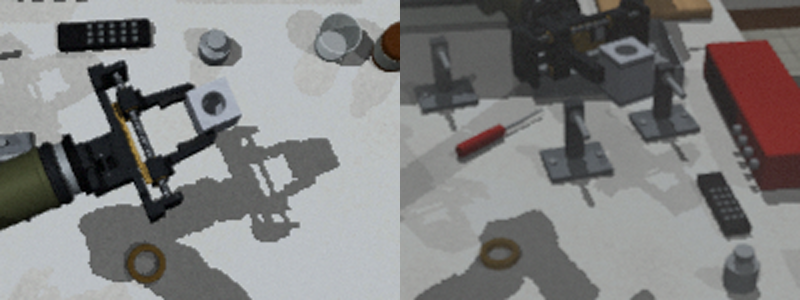

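The top crop at about (213,102) and the side crop at about (627,48) both show the hole facing straight up, with the block held in free air. I'll let it settle, then hand in.

```bash
python3 -m jog '[[[0,0,0,0,0,0],[0,0,0,0,0,0],[0,0,0,0,0,0],[0,0,0,0,0,0]]]'; python3 -c "
from plant import *
print(finish_job())"
```

```text
clock: 17.23
tool_pos: [0.557, -0.0008, 0.3445]
eef_rot: [0.386, 0.593, -0.386, 0.592]
contact_force: [-0.2, -0.1, -3.2]
opening: 0.541
finger_force: 45.0
the job is handed in; nothing more can be done
None
```

The job is handed in, with no verdict returned: the bored end slid about 30 mm (estimated from the camera fixes) on to the pin without contact and was drawn off, and the block is held still about 34 cm up with its hole facing straight up.

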